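# Refit the strainer and screw cap of a machine's oil reservoir

### The arm

A 6-joint arm with a two-finger parallel gripper is mounted at the origin on the work surface. World frame = base frame: x ahead of the robot, y to its left, z up, the work surface at z = 0. Lengths are in m, angles in rad, forces in N, time in s.
With the tool pointing down it reaches from about 0.25 to 0.775 m from the base axis. Payload 4 kg.
Tool frame: the origin (TCP) lies between the finger pads; the fingertips stand env.finger_overhang ahead of it and the grasp point (between the pads) lies 11 mm behind it (env.finger_overhang is the distance from the TCP to the fingertips, in m); z points along the fingers, y is the line along which they close (so a half turn about z gives the same grasp; the last joint's range is limited). The gripper opens to 85 mm and grips with 20 to 120 N. Pads are 22 mm wide; open, the fingers measure 114 mm over their backs; the gripper's body (76 mm by 85 mm) begins 54 mm behind the grasp point. The pads swing forward as they close: fully open they stand 13 mm farther back than shut.
Start: joints at [-1.333, 0.087, 1.371, -0, 1.684, -0.103], TCP at [0.184, -0.518, 0.217] pointing down, gripper open.
Joint ranges: [-3.1, 3.1], [-0.76, 2.03], [0.27, 2.55], [-1.08, 4.22], [0.17, 2.65], [-2.57, 2.57]. Speed limits (rad/s): [2.79, 2.79, 3.14, 3.14, 3.14, 3.14].

### API

Orientations are given as a 3x3 rotation matrix whose columns are the frame's x, y, z axes.
In Python, from station import env gives the robot as it stands.
- The arm moves only by the tool apply_moves, never from a script. Its argument "commands" is a list of rows, each an object of numbers: "x", "y", "z": the shift along the tool's x, y, z in cm; "twist": the turn about the tool's z in rad; "fingers": the finger opening in cm, from 0 to 8.54. A call has 1 to 5 rows; each row shifts and turns the commanded pose from where the row before left it, along the tool's axes as they then stand; what a row does not reach is not made up. A row lasts 1/8 s, in which the tool goes at most 62.5 mm and 10.7 degrees, less where a joint would pass 70% of its speed; a pose out of reach is approached as far as the arm can. A call with a gripper value outside its range is refused whole. The fingers move at their own pace and stop on an object; "force" is the grip in N (left out, the last holds). Time passes only in rows, so rows that do not move let the fingers close. It gives the time, the measured TCP pose, the force, the opening and the grip force at its end, in the units of the state.
- env.read_state(): the state, without advancing time (a new reading comes with each control period).
- env.snapshot(name): name is "scene" or "top" or "wrist"; returns a dict with "frame" (420x560x3 uint8, red, green, blue), "vertical_fov" (degrees; the focal length in pixels is half the picture's height over the tangent of half this angle, whatever the lens; pixels are square), "cx", "cy" (the principal point, pixels), "cam_to_world" (4x4, takes a point from camera to world coordinates). Camera axes: x right, y down, z forward; pixel columns grow to the right and rows downward; lengths in m; the calibration is good to about 2 mm. A picture is of the moment at which its call begins. There is no depth.
- env.finish_job(): hands the job in; it is judged then, once.
The state is a dict: "time_s": time; "q": joint angles; "joint_velocities": joint speeds; "joint_torque": joint torques, N m; "tool_pos": TCP position; "tool_rot": TCP orientation; "ft_force": force on the tool from outside, world axes, zero at the start; "ft_torque": the same for the moment, N m; "grip_width": finger opening in m; "finger_force": force on a finger pad.
Only numpy, scipy, OpenCV 4.12 (cv2) and the standard library are available. Lean on these libraries where they do the work, as an engineer would, in place of code of your own. Each camera call takes 0.05 s, during which the arm holds its last target. There are 200 camera calls.

### The job

Close up the oil reservoir: hang the strainer in the filler neck and let go of it, then set the big cap level on the neck so that it rests on top of the thread (not in the gaps of the thread). Turn the cap backward (anticlockwise seen from above) until you feel it drop into the thread start, then screw it forward (clockwise) until it stops firmly, and let go. Leave the other things on the bench where they stand.

Things in the scene. Friction and masses are not known exactly. Their poses are not given: they have to be found in the camera images.
- tank: Fixed grey sheet-steel oil reservoir, a box 180 mm (its x) by 260 mm (its y), deck 100 mm above the bench; origin at the centre of its underside, z up. Filler neck at its (-35, +45) mm, black breather (48 mm across, 45 mm tall) at (+40, -75) mm. Its place and yaw (within 0.35 rad) vary.
- neck (a point): Centre of the filler neck's rim, 137 mm above the bench; axes as the tank's. Steel tube 37 mm tall, 64 mm outside, 50 mm bore, open down to 12 mm above the bench. Outside it has a coarse right-hand three-start thread, 78 mm across. Angles below are about its z, anticlockwise positive from its x.
- thread_start (a point): Start edge of one thread ridge, on its top, at 60 degrees, 36 mm from the axis, 4 mm below the rim; the others are at 180 and 300. From each the ridge (6 mm thick) runs 84 degrees clockwise, its top falling 10 mm; its last 6 degrees carry an upright stop (top 1 mm below the rim), which bars a cap lying on the ridge from going forward.
- thread_gap (a point): Middle of one gap's floor, at 78 degrees, 36 mm from the axis, 20.5 mm below the rim. Gaps in the ridge: the 36 degrees anticlockwise of each start (60-96, 180-216, 300-336), floor level. Thence a groove 10.5 mm high runs under the ridge; its floor falls 10 mm over 84 degrees clockwise and ends at a firm stop.
- cap: Big aluminium screw cap, an upside-down cup 92 mm across (100 mm over three outer ribs), flat top 53 mm above its lower edge; inside 83 mm across, 48 mm deep. About 0.3 kg. Origin: centre of the lower edge, z up; it starts upright on the bench. Origin's depth below the rim: pins on top of the ridge 6 to 15 mm; dropped on the gap floor 22.5 mm; screwed home about 31.5 mm.
- cap_bar (a point): Middle of the grip bar on the cap, 64 mm above the cap's lower edge; axes as the cap's. Bar 72 mm long (cap x), 20 mm wide (cap y), 22 mm tall, top at 75 mm. The cap turns and slides on the neck freely but for friction, and stays where it is left.
- cap_pin (a point): Tip of one of three 8 mm steel pins inside the skirt that point inward, at 0 (this one), 120 and 240 degrees from the cap's x, each behind an outer rib; 34.5 mm from the axis, centre 6 mm above the lower edge. Turned backward off the ridge's start, the pins drop into the gaps (16 mm from the ridge's start).
- strainer: Steel strainer: dark tapered cup, 38 mm across at the foot, 46 mm at the top, 75 mm long, on it a flange 59 mm across and 3 mm thick, then an upright grip plate 44 mm long (its x), 10 mm wide (its y), 11 mm tall; 0.16 kg. Origin: centre of its underside, z up; it starts upright on the bench. Seated, its flange lies on the rim, its origin 75 mm below it.
- gear: Bystander: dark steel gear wheel lying flat, 114 mm across, 34 mm tall; origin under its centre.
- tin: Bystander: steel tin, 76 mm across, 85 mm tall; origin under its centre.
- hob: Bystander: gear-cutting hob standing upright, toothed steel cylinder 70 mm across, 70 mm tall; origin under its centre.
- wrench: Bystander: steel wrench lying on the bench, 190 mm long; origin under its middle.
- brush: Bystander: brush lying on the bench, 180 mm long; origin under its middle.
- oilbottle: Bystander: white plastic bottle standing upright, 68 mm across, 190 mm tall; origin under its centre.
Mind the look-alikes: they are no part of the job. What is shaped like the strainer but orange is not meant.

How it is judged:
By the outcome, as a careful person would: the job done as asked, in the order asked, and still so for the second after the job is handed in, with the robot touching nothing.
It also fails if it takes over 72 s, if anything falls off the work surface, if the arm or the gripper's body presses on something with over 40 N, if the wrist force passes 120 N, or if a joint passes its speed limit or range.

## Working session

There is one attempt and no reset: what is moved stays moved. The work goes in short steps, Python scripts to look and compute and a tool call to move; the robot and the scene stay as the last step left them, time stands still between calls to the robot, and variables do not carry over. Pictures are saved under pics/ and viewed, at most 10 in all, crops included, and the job is handed in when it is done.

Besides the shell and the picture viewer there is one more tool, called after "Request:" by a JSON object that holds its "name" and its "arguments". apply_moves: Moves the arm, as the interface text tells. Its arguments: {"type":"object","properties":{"commands":{"type":"array"},"force":{"type":"number"}},"required":["commands"]}

```bash
ls; mkdir -p pics
python3 - <<'E'
from station import env
import cv2,numpy as np
ims=[]
for n in ("scene","top"):
    s=env.snapshot(n); cv2.imwrite(f"pics/{n}.png",s["frame"][...,::-1]); ims.append(s["frame"][...,::-1])
    print(n,s["vertical_fov"],s["cx"],s["cy"],np.round(s["cam_to_world"],3).tolist())
print(env.finger_overhang,env.read_state())
E
```

```text
pics
scene 48.23169272126014 281.85326103904185 212.90155225743493 [[-0.527, 0.706, -0.474, 1.099], [0.85, 0.443, -0.284, 0.391], [0.009, -0.552, -0.834, 1.205], [0.0, 0.0, 0.0, 1.0]]
top 52.51520895565521 276.69053838926294 208.61247022578635 [[0.017, -0.997, 0.081, 0.371], [-1.0, -0.018, -0.011, 0.028], [0.012, -0.081, -0.997, 1.305], [0.0, 0.0, 0.0, 1.0]]
0.008 {'time_s': 0.1, 'q': array([-1.33307458e+00,  8.78857621e-02,  1.37214800e+00, -2.69132011e-05,
        1.68359967e+00, -1.03091411e-01]), 'joint_velocities': array([-0.00123551, -0.00182458, -0.00350425, -0.00078805, -0.00053967,
       -0.00070712]), 'joint_torque': array([ 1.97236244e-03, -3.53013968e+01, -3.14217997e+01, -1.45359786e-04,
        7.90555787e-03, -2.38722620e-06]), 'tool_pos': array([ 0.18371434, -0.51788739,  0.21563089]), 'tool_rot': array([[ 9.42484225e-01,  3.34250248e-01, -5.06570615e-04],
       [ 3.34250582e-01, -9.42482169e-01,  1.97708623e-03],
       [ 1.83407790e-04, -2.03269410e-03, -9.99997917e-01]]), 'ft_force': array([-0.52174401, -0.52951691, -0.03200637]), 'ft_torque': array([0.01410702, 0.0176069 , 0.01286535]), 'finger_force': 0.0, 'grip_width': 0.08550242353799468}
```

View pics/top.png

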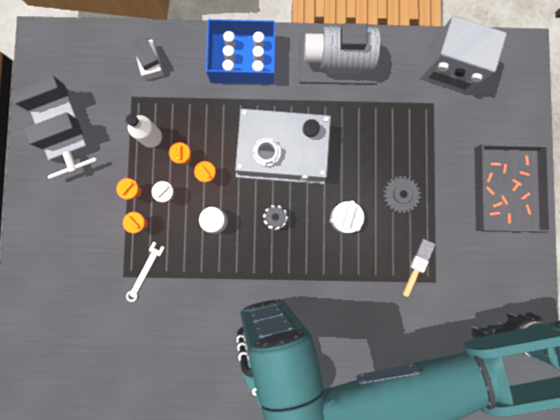

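View pics/scene.png

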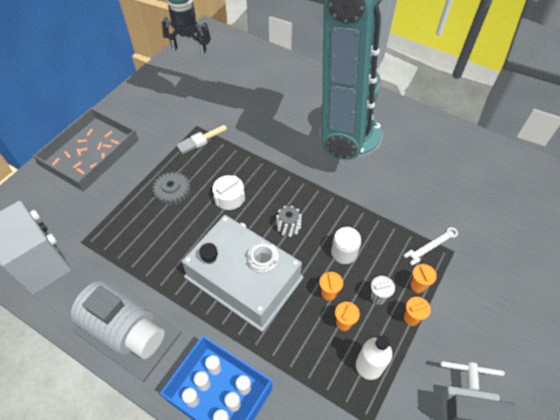

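Strainer candidates in the top view: the steel-white one (162,192), and orange ones at (180,153), (205,172), (127,188) and (134,222). The steel one is the match; the scene view shows it at (382,290). The cap is the one with a bar at (348,217), with the plain tin at (212,220). The neck is at (267,152) and the breather at (311,128).

```bash
cat > h.py <<'E'
from station import env
import cv2,numpy as np
def F(s): return s["frame"].shape[0]/2/np.tan(np.radians(s["vertical_fov"])/2)
def ray(s,u,v,z):
    d=np.array([(u-s["cx"])/F(s),(v-s["cy"])/F(s),1]); T=np.array(s["cam_to_world"])
    d=T[:3,:3]@d; o=T[:3,3]; return o+d*(z-o[2])/d[2]
def proj(s,p):
    T=np.array(s["cam_to_world"]); c=T[:3,:3].T@(np.array(p)-T[:3,3]); return F(s)*c[:2]/c[2]+[s["cx"],s["cy"]]
def crop(s,u,v,w,h,k):
    f=s["frame"][max(0,v-h):v+h,max(0,u-w):u+w,::-1]; return cv2.resize(f,None,fx=k,fy=k,interpolation=cv2.INTER_CUBIC)
E
python3 - <<'E'
from h import *
t=env.snapshot("top"); s=env.snapshot("scene")
a=[crop(t,162,192,32,24,6),crop(t,348,217,32,24,6),crop(t,283,145,64,48,6)[::2,::2],crop(s,382,290,32,24,6)]
cv2.imwrite("pics/c1.png",np.vstack([np.hstack(a[:2]),np.hstack(a[2:])]))
for n,u,v,z in (("str",162,192,.089),("cap",348,217,.075),("neck",267,152,.137),("br",311,128,.145)): print(n,ray(t,u,v,z).round(3))
for n,u,v,z in (("str",382,288,.089),("cap",229,187,.075),("neck",262,256,.137)): print(n,ray(s,u,v,z).round(3))
g=cv2.cvtColor(t["frame"],cv2.COLOR_RGB2GRAY)
for n,u,v in(("str",162,192),("cap",348,217)):
    m=(g>130).astype(np.uint8); k,l,st,c=cv2.connectedComponentsWithStats(m); print(n,st[l[v,u+4]],c[l[v,u+4]])
E
```

```text
str [0.512 0.344 0.089]
cap [ 0.451 -0.193  0.075]
neck [0.624 0.045 0.137]
br [ 0.692 -0.076  0.145]
str [0.526 0.352 0.089]
cap [ 0.462 -0.178  0.075]
neck [0.633 0.053 0.137]
str [151 181  22  22 388] [161.72680412 191.20103093]
cap [330 200  35  33 884] [347.15158371 216.71040724]
```

View pics/c1.png

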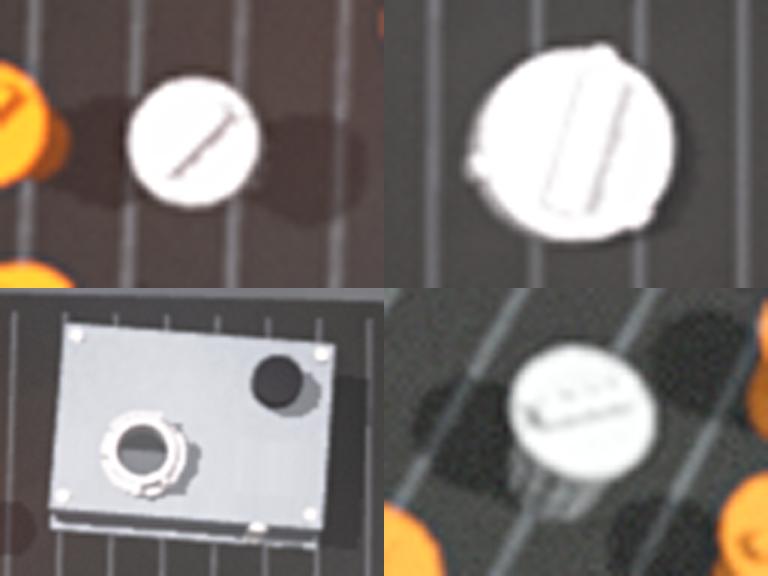

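The crops confirm the strainer: a steel flange with its plate running diagonally, at about -46° in the world frame. The cap has its bar near vertical and three ribs. I'm moving above the strainer now.

Request:
{"name": "apply_moves", "arguments": {"commands": [{"x": 3.8, "y": -4.4, "z": -1}, {"x": 3.8, "y": -4.4, "z": -1}, {"x": 3.8, "y": -4.4, "z": -1}, {"x": 3.8, "y": -4.4, "z": -1}, {"x": 3.8, "y": -4.4, "z": -1}]}}

```text
invalid input
```

Request:
{"name": "apply_moves", "arguments": {"commands": [{"x": 3.8, "y": -4.4, "z": -1}, {"x": 3.8, "y": -4.4, "z": -1}, {"x": 3.8, "y": -4.4}, {"x": 3.8, "y": -4.4}, {"x": 3.8, "y": -4.4}]}}

```text
invalid input
```

Request:
{"name": "apply_moves", "arguments": {"commands": [{"x": 3.8, "y": -4.4}, {"x": 3.8, "y": -4.4}, {"x": 3.8, "y": -4.4}, {"x": 3.8, "y": -4.4}, {"x": 3.8, "y": -4.4}]}}

```text
invalid input
```

Request:
{"name": "apply_moves", "arguments": {"commands": [{"x": 3.8, "y": -4.4}, {"twist": -0.18}, {"twist": -0.18}, {"twist": -0.18}, {"twist": -0.18}]}}

```text
invalid input
```

Request:
{"name": "apply_moves", "arguments": {"commands": [{"twist": -0.18}, {"twist": -0.18}, {"twist": -0.18}, {"twist": -0.18}, {"twist": -0.18}]}}

```text
invalid input
```

Request:
{"name": "apply_moves", "arguments": {"commands": [{"twist": -0.18}, {"twist": -0.18}, {}, {}]}}

```text
invalid input
```

Run:
```python
from h import *
r=env.read_state(); print(r["time_s"],r["tool_pos"].round(4),r["tool_rot"].round(3).tolist(),r["q"].round(2))
w=env.snapshot("wrist"); print(np.round(w["cam_to_world"],4).tolist(),w["vertical_fov"],w["cx"],w["cy"])
f=w["frame"]; cv2.imwrite("pics/w1.png",f[...,::-1])
```

```text
0.2 [ 0.1837 -0.5181  0.216 ] [[0.942, 0.334, -0.0], [0.334, -0.942, 0.001], [0.0, -0.001, -1.0]] [-1.33  0.09  1.37 -0.    1.68 -0.1 ]
[[0.3346, -0.8945, -0.2967, 0.2588], [-0.9424, -0.3177, -0.1049, -0.4918], [-0.0004, 0.3147, -0.9492, 0.3728], [0.0, 0.0, 0.0, 1.0]] 68.17799594972325 281.4343778672919 211.9007576819785
```

View pics/w1.png

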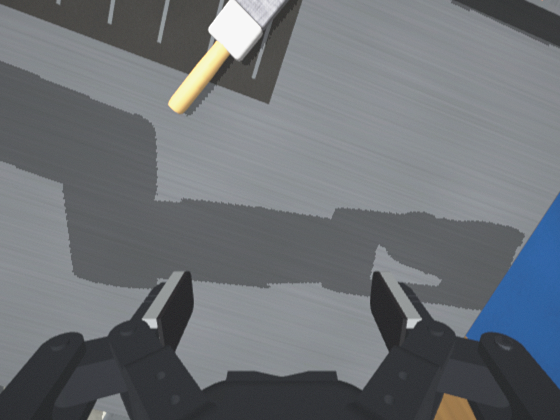

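The arm didn't move: the picture still shows the start area with the brush. Next I'll try rows with every key given.

Request:
{"name": "apply_moves", "arguments": {"commands": [{"x": 3.8, "y": -4.4, "z": -1, "twist": 0, "fingers": 8.5}]}}

```text
time_s: 0.38
tool_pos: [0.204, -0.4649, 0.2241]
tool_rot: [[0.944, 0.331, -0.002], [0.331, -0.944, 0.004], [-0.0, -0.004, -1.0]]
ft_force: [0.8, -0.1, 0.8]
grip_width: 0.0853
finger_force: 0.0
```

Request:
{"name": "apply_moves", "arguments": {"commands": [{"x": 3.8, "y": -4.4, "z": -1, "twist": 0, "fingers": 8.5}, {"x": 3.8, "y": -4.4, "z": -1, "twist": 0, "fingers": 8.5}, {"x": 3.8, "y": -4.4, "z": -1, "twist": 0, "fingers": 8.5}, {"x": 3.8, "y": -4.4, "z": -1, "twist": 0, "fingers": 8.5}, {"x": 3.8, "y": -4.4, "z": -1, "twist": 0, "fingers": 8.5}]}}

```text
time_s: 1.0
tool_pos: [0.3107, -0.1916, 0.2771]
tool_rot: [[0.943, 0.334, 0.001], [0.334, -0.943, -0.0], [0.001, 0.001, -1.0]]
ft_force: [1.8, 0.6, 0.8]
grip_width: 0.085
finger_force: 0.0
```

Request:
{"name": "apply_moves", "arguments": {"commands": [{"x": 3.8, "y": -4.4, "z": -1, "twist": 0, "fingers": 8.5}, {"x": 3.8, "y": -4.4, "z": 0, "twist": 0, "fingers": 8.5}, {"x": 3.8, "y": -4.4, "z": 0, "twist": 0, "fingers": 8.5}, {"x": 3.8, "y": -4.4, "z": 0, "twist": 0, "fingers": 8.5}, {"x": 3.8, "y": -4.4, "z": 0, "twist": 0, "fingers": 8.5}]}}

```text
time_s: 1.62
tool_pos: [0.4163, 0.0795, 0.2869]
tool_rot: [[0.942, 0.335, 0.001], [0.335, -0.942, -0.0], [0.001, 0.001, -1.0]]
ft_force: [1.1, -0.8, -0.3]
grip_width: 0.085
finger_force: 0.0
```

Request:
{"name": "apply_moves", "arguments": {"commands": [{"x": 3.8, "y": -4.4, "z": 0, "twist": 0, "fingers": 8.5}, {"x": 3.8, "y": -4.4, "z": 0, "twist": 0, "fingers": 8.5}, {"x": 3.8, "y": -4.4, "z": 0, "twist": 0, "fingers": 8.5}, {"x": 3.8, "y": -4.4, "z": 0, "twist": 0, "fingers": 8.5}, {"x": 3.8, "y": -4.4, "z": 0, "twist": 0, "fingers": 8.5}]}}

```text
time_s: 2.25
tool_pos: [0.522, 0.3502, 0.2865]
tool_rot: [[0.942, 0.334, 0.0], [0.334, -0.942, -0.0], [0.0, 0.0, -1.0]]
ft_force: [1.1, -1.0, 1.1]
grip_width: 0.0846
finger_force: 0.0
```

Request:
{"name": "apply_moves", "arguments": {"commands": [{"x": 0, "y": 0, "z": 0, "twist": -0.18, "fingers": 8.5}, {"x": 0, "y": 0, "z": 0, "twist": -0.18, "fingers": 8.5}, {"x": 0, "y": 0, "z": 0, "twist": -0.18, "fingers": 8.5}, {"x": 0, "y": 0, "z": 0, "twist": -0.18, "fingers": 8.5}, {"x": 0, "y": 0, "z": 0, "twist": -0.18, "fingers": 8.5}]}}

```text
time_s: 2.88
tool_pos: [0.5215, 0.3484, 0.2863]
tool_rot: [[0.318, 0.948, -0.001], [0.948, -0.318, -0.0], [-0.001, -0.0, -1.0]]
ft_force: [-0.5, -0.4, -0.5]
grip_width: 0.0852
finger_force: 0.0
```

Request:
{"name": "apply_moves", "arguments": {"commands": [{"x": 0, "y": 0, "z": 0, "twist": -0.18, "fingers": 8.5}, {"x": 0, "y": 0, "z": 0, "twist": -0.18, "fingers": 8.5}, {"x": 0, "y": 0, "z": 0, "twist": -0.18, "fingers": 8.5}, {"x": 0, "y": 0, "z": 0, "twist": -0.18, "fingers": 8.5}, {"x": 0, "y": 0, "z": 0, "twist": -0.18, "fingers": 8.5}]}}

```text
time_s: 3.5
tool_pos: [0.5215, 0.3483, 0.2864]
tool_rot: [[-0.545, 0.839, -0.0], [0.839, 0.545, -0.0], [-0.0, -0.001, -1.0]]
ft_force: [-0.5, -0.7, 0.3]
grip_width: 0.0851
finger_force: 0.0
```

Request:
{"name": "apply_moves", "arguments": {"commands": [{"x": 0, "y": 0, "z": 0, "twist": -0.18, "fingers": 8.5}, {"x": 0, "y": 0, "z": 0, "twist": 0, "fingers": 8.5}]}}

```text
time_s: 3.75
tool_pos: [0.5215, 0.3483, 0.2864]
tool_rot: [[-0.68, 0.733, -0.0], [0.733, 0.68, -0.0], [0.0, -0.001, -1.0]]
ft_force: [-0.8, 0.1, 0.2]
grip_width: 0.0851
finger_force: 0.0
```

Run:
```python
from h import *
r=env.read_state(); print(r["q"].round(2))
w=env.snapshot("wrist"); print(np.round(w["cam_to_world"],4).tolist())
f=w["frame"]; cv2.imwrite("pics/w2.png",f[...,::-1])
```

```text
[ 0.5   0.26  1.03 -0.    1.85 -0.25]
[[0.7329, 0.6455, 0.2149, 0.4651], [0.6803, -0.6952, -0.2321, 0.4071], [-0.0004, 0.3163, -0.9487, 0.4432], [0.0, 0.0, 0.0, 1.0]]
```

View pics/w2.png

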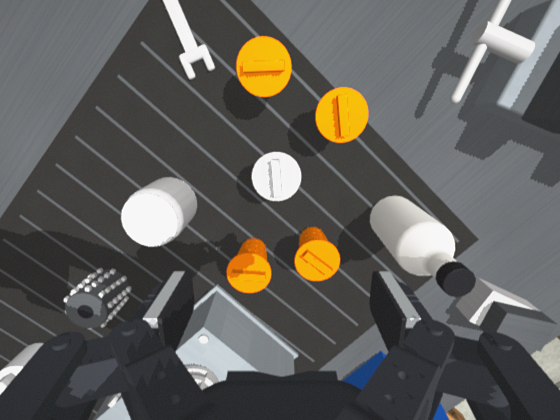

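The wrist view shows the steel strainer at (276,177) with its plate vertical in the image. The orange ones are at (264,66), (342,114), (250,270) and (318,255), clear of the fingers.

```bash
cat >> h.py <<'E'
def blob(f,lo,hi,u,v,smax=256):
    h=cv2.cvtColor(f,cv2.COLOR_RGB2HSV); m=((h[...,2]>=lo)&(h[...,2]<=hi)&(h[...,1]<smax)).astype(np.uint8)
    n,l,st,c=cv2.connectedComponentsWithStats(m); k=l[v,u]; m=(l==k).astype(np.uint8)
    cs,_=cv2.findContours(m,cv2.RETR_EXTERNAL,cv2.CHAIN_APPROX_NONE); return max(cs,key=cv2.contourArea),st[k]
def plan(tx,ty,z=None):
    r=env.read_state(); d=np.array([tx,ty,r["tool_pos"][2] if z is None else z])-r["tool_pos"]; return (r["tool_rot"].T@d*100).round(2)
E
python3 - <<'E'
from h import *
w=env.snapshot("wrist"); f=w["frame"]; print(f[177,262],f[177,276],f[150,250])
c,st=blob(f,140,255,262,177,60); e=cv2.fitEllipse(c); print(st,e)
p=ray(w,*e[0],.078); print(p, plan(p[0],p[1]))
for a,b in ((150,100),): pass
x0,y0=276-28,177-28; g=cv2.cvtColor(f[y0:y0+56,x0:x0+56],cv2.COLOR_RGB2GRAY)
for z,uv in ((.089,(270,160)),(.089,(273,194)),(.089,(281,194))): print(ray(w,*uv,z).round(4))
cv2.imwrite("pics/w2c.png",crop(w,276,177,40,40,10))
E
```

```text
[244 244 243] [244 244 244] [65 65 62]
[ 252  152   50   49 1953] ((276.09527587890625, 176.00999450683594), (48.78276443481445, 49.12154769897461), 112.50688171386719)
[0.51246736 0.34658429 0.078     ] [ 0.49 -0.79  0.  ]
[0.4934 0.3573 0.089 ]
[0.5229 0.33   0.089 ]
[0.5299 0.3365 0.089 ]
```

View pics/w2c.png

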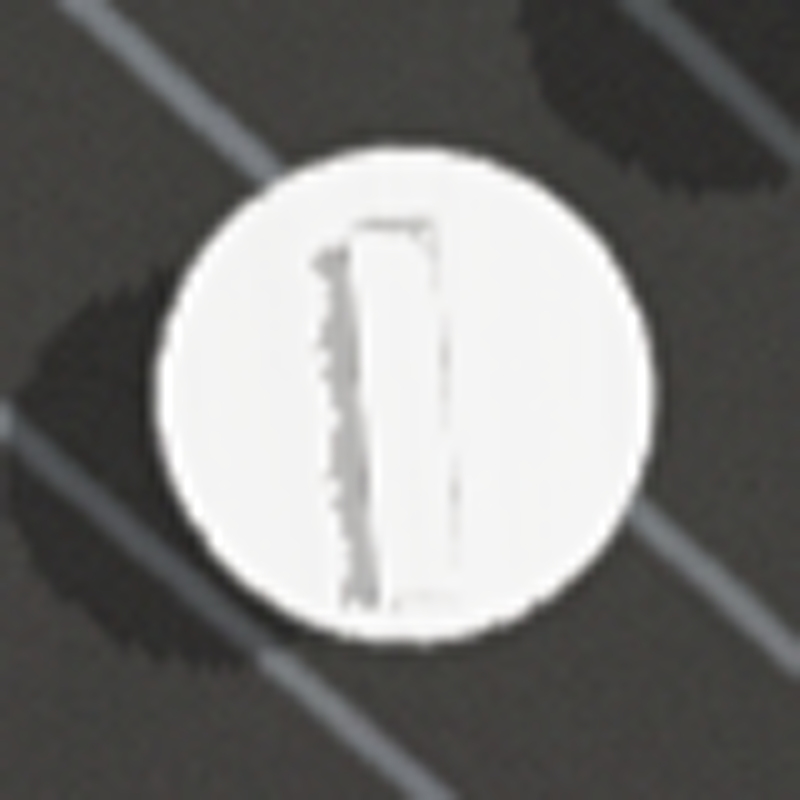

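The plate leans about -0.06 rad from tool x. I'll shift, twist and descend in one go.

Request:
{"name": "apply_moves", "arguments": {"commands": [{"x": 0.5, "y": -0.8, "z": 0, "twist": -0.06, "fingers": 5}, {"x": 0, "y": 0, "z": 5, "twist": 0, "fingers": 5}, {"x": 0, "y": 0, "z": 5, "twist": 0, "fingers": 5}, {"x": 0, "y": 0, "z": 5, "twist": 0, "fingers": 5}, {"x": 0, "y": 0, "z": 3, "twist": 0, "fingers": 5}]}}

```text
time_s: 4.47
tool_pos: [0.5108, 0.3457, 0.1031]
tool_rot: [[-0.723, 0.691, -0.004], [0.691, 0.723, -0.002], [0.001, -0.005, -1.0]]
ft_force: [-0.2, 0.2, -0.3]
grip_width: 0.05
finger_force: 0.0
```

Request:
{"name": "apply_moves", "arguments": {"commands": [{"x": 0, "y": 0, "z": 1, "twist": 0, "fingers": 4}, {"x": 0, "y": 0, "z": 0.5, "twist": 0, "fingers": 3}, {"x": 0, "y": 0, "z": 0.2, "twist": 0, "fingers": 2}]}}

```text
time_s: 4.85
tool_pos: [0.5133, 0.3471, 0.0913]
tool_rot: [[-0.724, 0.69, 0.003], [0.69, 0.724, 0.001], [-0.001, 0.003, -1.0]]
ft_force: [0.0, 1.0, 0.1]
grip_width: 0.0201
finger_force: 0.0
```

Request:
{"name": "apply_moves", "arguments": {"commands": [{"x": 0, "y": 0, "z": 0, "twist": 0, "fingers": 0}, {"x": 0, "y": 0, "z": 0, "twist": 0, "fingers": 0}, {"x": 0, "y": 0, "z": 0, "twist": 0, "fingers": 0}, {"x": 0, "y": 0, "z": 0, "twist": 0, "fingers": 0}, {"x": 0, "y": 0, "z": 0, "twist": 0, "fingers": 0}], "force": 60}}

```text
time_s: 5.48
tool_pos: [0.5123, 0.3465, 0.0897]
tool_rot: [[-0.724, 0.69, 0.0], [0.69, 0.724, -0.0], [-0.0, -0.0, -1.0]]
ft_force: [-0.3, -0.1, -0.2]
grip_width: 0.0
finger_force: 0.0
```

Run:
```python
from h import *
w=env.snapshot("wrist"); cv2.imwrite("pics/w3.png",w["frame"][...,::-1])
```

```text
(no output)
```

View pics/w3.png

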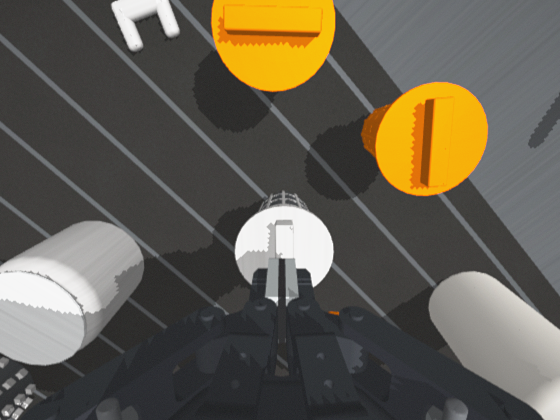

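Run:
```python
from h import *
w=env.snapshot("wrist"); f=w["frame"]; r=env.read_state(); R=r["tool_rot"]
for d in (0,.008,-.011): print(d,proj(w,r["tool_pos"]+R[:,2]*d).round(1))
print("flange c by TCP",proj(w,[.5125,.3466,.078]).round(1))
for uv in ((236,252),(333,252),(284,205)): print((R.T@(ray(w,*uv,.078)-r["tool_pos"])*1000).round(1))
for uv in ((276,222),(292,222)): print((R.T@(ray(w,*uv,.089)-r["tool_pos"])*1000).round(1))
```

```text
0 [283.8 261.2]
0.008 [283.7 254.9]
-0.011 [284.  270.9]
flange c by TCP [284.  252.3]
[  0.1 -28.5  11.6]
[ 0.1 29.5 11.6]
[29.5  0.1 11.6]
[23.3 -4.3  0.6]
[23.3  4.4  0.6]
```

The xy position agrees with the strainer to about 1 mm, and the picture shows the shut fingers at (283,258) above the plate. The tips sit higher than I assumed, so I'll open, go lower in guarded steps and retry.

Request:
{"name": "apply_moves", "arguments": {"commands": [{"x": 0, "y": 0, "z": 0, "twist": 0, "fingers": 3}, {"x": 0, "y": 0, "z": 0, "twist": 0, "fingers": 3}, {"x": 0, "y": 0, "z": 0.5, "twist": 0, "fingers": 3}, {"x": 0, "y": 0, "z": 0.3, "twist": 0, "fingers": 3}, {"x": 0, "y": 0, "z": 0, "twist": 0, "fingers": 3}]}}

```text
time_s: 6.2
tool_pos: [0.5119, 0.3463, 0.0809]
tool_rot: [[-0.724, 0.69, -0.001], [0.69, 0.724, -0.001], [0.0, -0.001, -1.0]]
ft_force: [0.1, 0.9, -0.2]
grip_width: 0.0303
finger_force: 0.0
```

Request:
{"name": "apply_moves", "arguments": {"commands": [{"x": 0, "y": 0, "z": 0, "twist": 0, "fingers": 0}, {"x": 0, "y": 0, "z": 0, "twist": 0, "fingers": 0}, {"x": 0, "y": 0, "z": 0, "twist": 0, "fingers": 0}, {"x": 0, "y": 0, "z": 0, "twist": 0, "fingers": 0}], "force": 60}}

```text
time_s: 6.7
tool_pos: [0.5124, 0.3466, 0.0818]
tool_rot: [[-0.724, 0.69, 0.0], [0.69, 0.724, 0.0], [-0.0, 0.0, -1.0]]
ft_force: [-0.1, 0.1, -0.8]
grip_width: 0.0001
finger_force: 0.0
```

Request:
{"name": "apply_moves", "arguments": {"commands": [{"x": 0, "y": 0, "z": 0, "twist": 0, "fingers": 3}, {"x": 0, "y": 0, "z": 0, "twist": 0, "fingers": 3}, {"x": 0, "y": 0, "z": 0.4, "twist": 0, "fingers": 3}, {"x": 0, "y": 0, "z": 0.4, "twist": 0, "fingers": 3}, {"x": 0, "y": 0, "z": 0, "twist": 0, "fingers": 3}]}}

```text
time_s: 7.32
tool_pos: [0.5119, 0.3463, 0.0728]
tool_rot: [[-0.724, 0.69, -0.001], [0.69, 0.724, -0.001], [0.0, -0.002, -1.0]]
ft_force: [0.4, -0.4, -0.0]
grip_width: 0.0297
finger_force: 0.0
```

Request:
{"name": "apply_moves", "arguments": {"commands": [{"x": 0, "y": 0, "z": 0, "twist": 0, "fingers": 0}, {"x": 0, "y": 0, "z": 0, "twist": 0, "fingers": 0}, {"x": 0, "y": 0, "z": 0, "twist": 0, "fingers": 0}, {"x": 0, "y": 0, "z": 0, "twist": 0, "fingers": 0}], "force": 60}}

```text
time_s: 7.82
tool_pos: [0.5124, 0.3466, 0.0738]
tool_rot: [[-0.724, 0.689, 0.0], [0.689, 0.724, 0.0], [-0.0, 0.0, -1.0]]
ft_force: [1.3, 0.1, 0.7]
grip_width: 0.0049
finger_force: 58.8
```

Run:
```python
from h import *
w=env.snapshot("wrist"); s=env.snapshot("scene"); r=env.read_state(); p=proj(s,r["tool_pos"]).round().astype(int); print(p,r["ft_force"],r["grip_width"])
a=crop(w,284,270,75,75,4); b=crop(s,p[0],p[1],37,50,8)
b=cv2.resize(b,(400,600)); a=cv2.resize(a,(400,400)); a=np.vstack([a,np.zeros((200,400,3),np.uint8)])
cv2.imwrite("pics/w4.png",np.hstack([a,b]))
```

```text
[381 286] [0.39623561 0.8421054  0.31700157] 0.005018311117487239
```

View pics/w4.png

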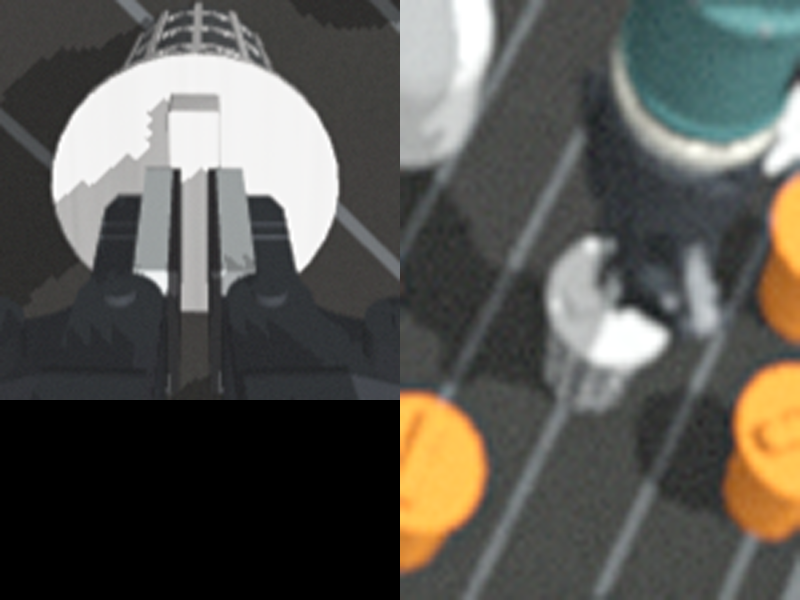

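The pads hold the plate with 59 N, but maybe only by its top edge. I'll regrip 3 mm lower.

Request:
{"name": "apply_moves", "arguments": {"commands": [{"x": 0, "y": 0, "z": 0, "twist": 0, "fingers": 2.5}, {"x": 0, "y": 0, "z": 0, "twist": 0, "fingers": 2.5}, {"x": 0, "y": 0, "z": 0.3, "twist": 0, "fingers": 2.5}, {"x": 0, "y": 0, "z": 0, "twist": 0, "fingers": 2.5}]}}

```text
time_s: 8.43
tool_pos: [0.512, 0.3464, 0.0701]
tool_rot: [[-0.724, 0.69, -0.001], [0.69, 0.724, -0.001], [0.0, -0.001, -1.0]]
ft_force: [0.5, -0.8, 0.4]
grip_width: 0.025
finger_force: 0.0
```

Request:
{"name": "apply_moves", "arguments": {"commands": [{"x": 0, "y": 0, "z": 0, "twist": 0, "fingers": 0}, {"x": 0, "y": 0, "z": 0, "twist": 0, "fingers": 0}, {"x": 0, "y": 0, "z": 0, "twist": 0, "fingers": 0}, {"x": 0, "y": 0, "z": 0, "twist": 0, "fingers": 0}], "force": 60}}

```text
time_s: 8.93
tool_pos: [0.5123, 0.3466, 0.0707]
tool_rot: [[-0.724, 0.689, 0.0], [0.689, 0.724, 0.0], [-0.0, 0.0, -1.0]]
ft_force: [0.2, -0.2, 0.3]
grip_width: 0.0074
finger_force: 58.7
```

Request:
{"name": "apply_moves", "arguments": {"commands": [{"x": 0, "y": 0, "z": 0, "twist": 0, "fingers": 2.5}, {"x": 0, "y": 0, "z": 0, "twist": 0, "fingers": 2.5}, {"x": 0, "y": 0, "z": 0.3, "twist": 0, "fingers": 2.5}, {"x": 0, "y": 0, "z": 0, "twist": 0, "fingers": 2.5}]}}

```text
time_s: 9.43
tool_pos: [0.512, 0.3464, 0.0672]
tool_rot: [[-0.724, 0.689, -0.001], [0.689, 0.724, -0.001], [0.0, -0.001, -1.0]]
ft_force: [-0.0, -0.1, -0.4]
grip_width: 0.025
finger_force: 0.0
```

Request:
{"name": "apply_moves", "arguments": {"commands": [{"x": 0, "y": 0, "z": 0, "twist": 0, "fingers": 0}, {"x": 0, "y": 0, "z": 0, "twist": 0, "fingers": 0}, {"x": 0, "y": 0, "z": 0, "twist": 0, "fingers": 0}, {"x": 0, "y": 0, "z": 0, "twist": 0, "fingers": 0}], "force": 60}}

```text
time_s: 9.93
tool_pos: [0.5123, 0.3466, 0.0677]
tool_rot: [[-0.724, 0.689, 0.0], [0.689, 0.724, -0.0], [-0.0, 0.0, -1.0]]
ft_force: [-0.3, 0.2, -0.5]
grip_width: 0.0076
finger_force: 60.4
```

Grip is firm now (7.6 mm reading, steady). Next I'll lift and go to a point from which the neck is visible past the strainer.

Request:
{"name": "apply_moves", "arguments": {"commands": [{"x": 0, "y": 0, "z": -1, "twist": 0, "fingers": 0}, {"x": 0, "y": 0, "z": -4, "twist": 0, "fingers": 0}, {"x": 0, "y": 0, "z": -6, "twist": 0, "fingers": 0}, {"x": 0, "y": 0, "z": -6, "twist": 0, "fingers": 0}, {"x": 0, "y": 0, "z": -6, "twist": 0, "fingers": 0}]}}

```text
time_s: 10.55
tool_pos: [0.5119, 0.3463, 0.3002]
tool_rot: [[-0.724, 0.69, 0.001], [0.69, 0.724, 0.0], [-0.0, 0.0, -1.0]]
ft_force: [1.0, 0.9, -2.3]
grip_width: 0.0076
finger_force: 60.3
```

Request:
{"name": "apply_moves", "arguments": {"commands": [{"x": -4.8, "y": -1.8, "z": 0, "twist": 0, "fingers": 0}, {"x": -4.8, "y": -1.8, "z": 0, "twist": 0, "fingers": 0}, {"x": -4.8, "y": -1.8, "z": 0, "twist": 0, "fingers": 0}, {"x": -4.8, "y": -1.8, "z": 0, "twist": 0, "fingers": 0}]}}

```text
time_s: 11.05
tool_pos: [0.602, 0.1605, 0.2982]
tool_rot: [[-0.724, 0.689, 0.0], [0.689, 0.724, -0.0], [-0.0, 0.0, -1.0]]
ft_force: [1.3, -0.4, -1.0]
grip_width: 0.0078
finger_force: 60.3
```

Request:
{"name": "apply_moves", "arguments": {"commands": [{"x": -4.8, "y": -1.8, "z": 0, "twist": 0, "fingers": 0}, {"x": -4.8, "y": -1.8, "z": 0, "twist": 0, "fingers": 0}, {"x": -4.8, "y": -1.8, "z": 0, "twist": 0, "fingers": 0}, {"x": -4.8, "y": -1.8, "z": 0, "twist": 0, "fingers": 0}, {"x": 0, "y": 0, "z": 0, "twist": 0, "fingers": 0}]}}

```text
time_s: 11.68
tool_pos: [0.6918, -0.0269, 0.2961]
tool_rot: [[-0.72, 0.694, -0.002], [0.694, 0.72, -0.001], [0.001, -0.002, -1.0]]
ft_force: [-0.2, 0.7, -2.1]
grip_width: 0.0075
finger_force: 60.3
```

Run:
```python
from h import *
w=env.snapshot("wrist"); cv2.imwrite("pics/w5.png",w["frame"][...,::-1]); r=env.read_state(); print(r["tool_pos"],r["q"].round(2),proj(w,[.624,.046,.137]))
```

```text
[ 0.69129162 -0.02447199  0.29671248] [-0.12  0.43  0.8   0.    1.92 -0.92] [289.01184401  88.74157902]
```

View pics/w5.png

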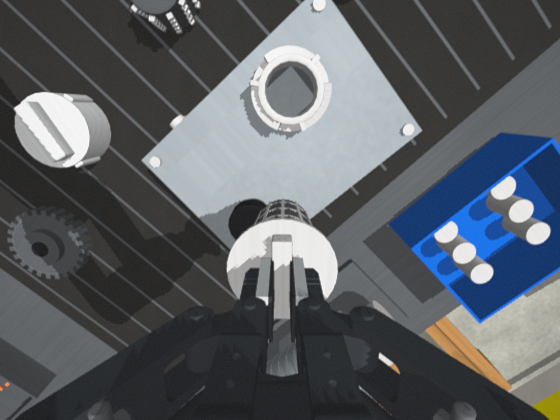

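The strainer is held upright at (283,250), the neck's bore is at (293,88) and the cap is at (62,130). I'll measure the bore and the deck screws by numbers.

Run:
```python
from h import *
w=env.snapshot("wrist"); f=w["frame"]; R=env.read_state()["tool_rot"]
g=cv2.cvtColor(f,cv2.COLOR_RGB2GRAY); print(g[88,255:335:3], f[88,290])
m=(g[40:140,235:345]>215).astype(np.uint8); cs,h=cv2.findContours(m,cv2.RETR_CCOMP,cv2.CHAIN_APPROX_NONE)
for c,hh in zip(cs,h[0]):
    if cv2.contourArea(c)>300:
        e=cv2.fitEllipse(c+np.array([235,40])); p=ray(w,*e[0],.137); print("hole" if hh[3]>=0 else "outer",cv2.contourArea(c),np.round(e[0]+e[1],1),p.round(4))
        if hh[3]>=0: print("plan",plan(p[0],p[1]))
P={}
for u,v in((318,5),(408,130),(155,161)):
    a,b=max(0,v-14),max(0,u-14); s=(g[a:v+14,b:u+14]>225); ys,xs=np.nonzero(s); P[u]=ray(w,xs.mean()+b,ys.mean()+a,.101); print(u,xs.mean()+b,ys.mean()+a,len(xs),P[u].round(4))
d=P[318]-P[155]; print(np.degrees(np.arctan2(d[1],d[0])),np.linalg.norm(d)); d=P[318]-P[408]; print(np.degrees(np.arctan2(d[1],d[0])),np.linalg.norm(d))
```

```text
[201 232 241 135 100 126 124 124 124 125 125 123 126 126 124 124 123  88
  73  96 141 239 241 230 229 196 195] [122 127 130]
outer 4563.5 [291.6  88.6  72.1  81.9] [0.6249 0.0503 0.137 ]
hole 2454.0 [289.4  91.3  54.   57.9] [0.6252 0.0471 0.137 ]
plan [9.6  0.53 0.01]
318 317.5419847328244 6.022900763358779 131 [0.5867 0.1225 0.101 ]
408 406.07954545454544 131.5681818181818 88 [0.7436 0.1135 0.101 ]
155 153.45205479452054 162.94520547945206 73 [ 0.5729 -0.115   0.101 ]
86.66094580627271 0.23790416348842502
176.7148105782353 0.15712683821447693
```

Neck centre is about (0.6255, 0.0466) and the tank yaw about -3.3°. I'm moving over the neck and lowering the strainer.

Request:
{"name": "apply_moves", "arguments": {"commands": [{"x": 4.8, "y": 0.3, "z": 0, "twist": 0, "fingers": 0}, {"x": 4.8, "y": 0.2, "z": 0, "twist": 0, "fingers": 0}, {"x": 0, "y": 0, "z": 4, "twist": 0, "fingers": 0}, {"x": 0, "y": 0, "z": 3, "twist": 0, "fingers": 0}, {"x": 0, "y": 0, "z": 0, "twist": 0, "fingers": 0}]}}

```text
time_s: 12.4
tool_pos: [0.6227, 0.049, 0.225]
tool_rot: [[-0.726, 0.688, -0.006], [0.688, 0.726, 0.0], [0.005, -0.004, -1.0]]
ft_force: [-0.3, 0.7, -1.2]
grip_width: 0.008
finger_force: 60.2
```

Request:
{"name": "apply_moves", "arguments": {"commands": [{"x": 0, "y": 0, "z": 0, "twist": 0, "fingers": 0}]}}

```text
time_s: 12.52
tool_pos: [0.6253, 0.0481, 0.2298]
tool_rot: [[-0.725, 0.689, 0.003], [0.689, 0.725, 0.0], [-0.002, 0.002, -1.0]]
ft_force: [0.3, 0.5, -0.8]
grip_width: 0.008
finger_force: 60.3
```

Run:
```python
from h import *
print(plan(.6255,.0466), env.read_state()["tool_pos"])
```

```text
[-0.12 -0.1   0.  ] [0.62534974 0.04812032 0.22975716]
```

Request:
{"name": "apply_moves", "arguments": {"commands": [{"x": -0.1, "y": -0.1, "z": 1.5, "twist": 0, "fingers": 0}, {"x": 0, "y": 0, "z": 1.5, "twist": 0, "fingers": 0}, {"x": 0, "y": 0, "z": 1.5, "twist": 0, "fingers": 0}, {"x": 0, "y": 0, "z": 0, "twist": 0, "fingers": 0}]}}

```text
time_s: 13.02
tool_pos: [0.6238, 0.0458, 0.1797]
tool_rot: [[-0.724, 0.69, -0.005], [0.69, 0.724, 0.0], [0.004, -0.004, -1.0]]
ft_force: [-1.1, 0.2, -1.2]
grip_width: 0.008
finger_force: 60.2
```

Request:
{"name": "apply_moves", "arguments": {"commands": [{"x": 0, "y": 0, "z": 1.5, "twist": 0, "fingers": 0}, {"x": 0, "y": 0, "z": 1.5, "twist": 0, "fingers": 0}, {"x": 0, "y": 0, "z": 1, "twist": 0, "fingers": 0}, {"x": 0, "y": 0, "z": 0, "twist": 0, "fingers": 0}]}}

```text
time_s: 13.52
tool_pos: [0.6245, 0.046, 0.1411]
tool_rot: [[-0.724, 0.689, -0.002], [0.689, 0.724, 0.0], [0.002, -0.001, -1.0]]
ft_force: [-0.3, 0.3, -1.6]
grip_width: 0.008
finger_force: 60.3
```

Request:
{"name": "apply_moves", "arguments": {"commands": [{"x": 0, "y": 0, "z": 0.4, "twist": 0, "fingers": 0}, {"x": 0, "y": 0, "z": 0.4, "twist": 0, "fingers": 0}, {"x": 0, "y": 0, "z": 0.2, "twist": 0, "fingers": 0}, {"x": 0, "y": 0, "z": 0, "twist": 0, "fingers": 0}]}}

```text
time_s: 14.02
tool_pos: [0.625, 0.0459, 0.1325]
tool_rot: [[-0.724, 0.69, -0.0], [0.69, 0.724, -0.0], [0.0, -0.0, -1.0]]
ft_force: [0.6, 0.1, -1.7]
grip_width: 0.0074
finger_force: 60.3
```

Request:
{"name": "apply_moves", "arguments": {"commands": [{"x": 0, "y": 0, "z": 0.2, "twist": 0, "fingers": 0}, {"x": 0, "y": 0, "z": 0.1, "twist": 0, "fingers": 0}, {"x": 0, "y": 0, "z": 0, "twist": 0, "fingers": 0}]}}

```text
time_s: 14.4
tool_pos: [0.6251, 0.0459, 0.1298]
tool_rot: [[-0.724, 0.69, 0.0], [0.69, 0.724, -0.0], [-0.0, 0.0, -1.0]]
ft_force: [0.5, -0.1, -0.9]
grip_width: 0.008
finger_force: 60.3
```

Request:
{"name": "apply_moves", "arguments": {"commands": [{"x": 0, "y": 0, "z": 0, "twist": 0, "fingers": 3}, {"x": 0, "y": 0, "z": 0, "twist": 0, "fingers": 4}, {"x": 0, "y": 0, "z": 0, "twist": 0, "fingers": 4}]}}

```text
time_s: 14.78
tool_pos: [0.6252, 0.0458, 0.13]
tool_rot: [[-0.724, 0.69, 0.001], [0.69, 0.724, -0.0], [-0.001, 0.0, -1.0]]
ft_force: [-1.0, -0.2, 0.1]
grip_width: 0.0401
finger_force: 0.0
```

Request:
{"name": "apply_moves", "arguments": {"commands": [{"x": 0, "y": 0, "z": -2, "twist": 0, "fingers": 4}, {"x": 0, "y": 0, "z": -4, "twist": 0, "fingers": 4}, {"x": 0, "y": 0, "z": -6, "twist": 0, "fingers": 8.5}, {"x": -4, "y": -2, "z": -3, "twist": 0, "fingers": 8.5}, {"x": 0, "y": 0, "z": 0, "twist": 0, "fingers": 8.5}]}}

```text
time_s: 15.4
tool_pos: [0.6421, 0.0012, 0.2839]
tool_rot: [[-0.722, 0.692, 0.008], [0.692, 0.722, -0.002], [-0.007, 0.004, -1.0]]
ft_force: [-0.5, 1.2, -0.2]
grip_width: 0.0852
finger_force: 0.0
```

Run:
```python
from h import *
w=env.snapshot("wrist"); f=w["frame"]; np.savez("w6.npz",**w)
cv2.imwrite("pics/w6.png",f[...,::-1]); g=cv2.cvtColor(f,cv2.COLOR_RGB2GRAY)
p=proj(w,[.6255,.0466,.140]); print("flange exp",p, F(w)); u,v=p.round().astype(int)
print("row",g[v,u-50:u+51:4]); print("col",g[v-50:v+51:4,u])
m=cv2.connectedComponentsWithStats((g>215).astype(np.uint8))
for s,c in zip(m[2],m[3]):
    if 400<s[4]<20000: print(s,c.round(1))
```

```text
flange exp [304.47474047 149.41668512] 310.2970331671554
row [153 156 150 243 220 247 247 247 246 247 208 200 247 247 247 247 247 247
 247 247 247 245 245 228 230 227]
col [229 229 247 247 246 247 247 240 247 247 247 247 247 247 247 247 246 246
 246 245 247 190 230 227 229 228]
[  31  138   81   70 2736] [ 71.9 165.8]
```

The strainer is released and the bright flange is where a seated one should appear. Now over to the cap, with the twist sense chosen so the wrist stays in range: q6 ≈ 1.4 at the cap, 0.3 to 2.1 during screwing.

Request:
{"name": "apply_moves", "arguments": {"commands": [{"x": 0, "y": -5.4, "z": 0, "twist": 0, "fingers": 8.5}, {"x": 0, "y": -5.4, "z": 0, "twist": 0, "fingers": 8.5}, {"x": 0, "y": -5.4, "z": 0, "twist": 0, "fingers": 8.5}, {"x": 0, "y": -5.4, "z": 0, "twist": 0, "fingers": 8.5}, {"x": 0, "y": -5.4, "z": 0, "twist": 0, "fingers": 8.5}]}}

```text
time_s: 16.08
tool_pos: [0.4523, -0.1916, 0.2779]
tool_rot: [[-0.725, 0.689, -0.002], [0.689, 0.725, 0.002], [0.003, -0.0, -1.0]]
ft_force: [0.4, -0.7, 1.1]
grip_width: 0.0848
finger_force: 0.0
```

Request:
{"name": "apply_moves", "arguments": {"commands": [{"x": 0, "y": 0, "z": 0, "twist": 0.18, "fingers": 8.5}, {"x": 0, "y": 0, "z": 0, "twist": 0.18, "fingers": 8.5}, {"x": 0, "y": 0, "z": 0, "twist": 0.18, "fingers": 8.5}, {"x": 0, "y": 0, "z": 0, "twist": 0.18, "fingers": 8.5}, {"x": 0, "y": 0, "z": 0, "twist": 0.18, "fingers": 8.5}]}}

```text
time_s: 16.7
tool_pos: [0.4536, -0.1905, 0.2779]
tool_rot: [[0.095, 0.995, -0.003], [0.995, -0.095, 0.002], [0.002, -0.003, -1.0]]
ft_force: [-0.6, -0.3, -0.7]
grip_width: 0.0853
finger_force: 0.0
```

Request:
{"name": "apply_moves", "arguments": {"commands": [{"x": 0, "y": 0, "z": 0, "twist": 0.18, "fingers": 8.5}, {"x": 0, "y": 0, "z": 0, "twist": 0.18, "fingers": 8.5}, {"x": 0, "y": 0, "z": 0, "twist": 0.18, "fingers": 8.5}, {"x": 0, "y": 0, "z": 0, "twist": 0.18, "fingers": 8.5}, {"x": 0, "y": 0, "z": 0, "twist": 0.18, "fingers": 8.5}]}}

```text
time_s: 17.32
tool_pos: [0.4536, -0.1905, 0.2778]
tool_rot: [[0.839, 0.545, -0.003], [0.545, -0.839, 0.002], [-0.001, -0.003, -1.0]]
ft_force: [-0.5, -0.5, 0.9]
grip_width: 0.085
finger_force: 0.0
```

Request:
{"name": "apply_moves", "arguments": {"commands": [{"x": 0, "y": 0, "z": 0, "twist": 0.18, "fingers": 8.5}, {"x": 0, "y": 0, "z": 0, "twist": 0.18, "fingers": 8.5}, {"x": 0, "y": 0, "z": 0, "twist": 0.18, "fingers": 8.5}, {"x": 0, "y": 0, "z": 0, "twist": 0.18, "fingers": 8.5}, {"x": 0, "y": 0, "z": 0, "twist": 0, "fingers": 8.5}]}}

```text
time_s: 17.95
tool_pos: [0.4537, -0.1907, 0.2781]
tool_rot: [[0.991, -0.136, -0.002], [-0.136, -0.991, 0.002], [-0.003, -0.001, -1.0]]
ft_force: [-0.1, -0.2, 0.0]
grip_width: 0.0854
finger_force: 0.0
```

Run:
```python
from h import *
w=np.load("w6.npz"); f=w["frame"]; c,st=blob(f,243,255,318,160); e=cv2.fitEllipse(c); print("flange",np.round(e[0]+e[1],1),cv2.contourArea(c),ray(w,*e[0],.140).round(4))
o=ray(w,*e[0],.140)[:2]; 
for z in (.137,.140,.145,.150):
    q=[proj(w,[o[0]+.0295*np.cos(t),o[1]+.0295*np.sin(t),z]) for t in np.linspace(0,6.28,40)]; print(z,np.round(cv2.fitEllipse(np.float32(q))[1],1))
w=env.snapshot("wrist"); r=env.read_state(); np.savez("w7.npz",**w); print(r["tool_pos"],r["tool_rot"].round(3).tolist(),r["q"].round(2))
p=proj(w,[.451,-.193,.064]).round().astype(int); print(p)
cv2.imwrite("pics/w7.png",crop(w,p[0],p[1],66,50,6))
f=w["frame"]; g=cv2.cvtColor(f,cv2.COLOR_RGB2GRAY); m=cv2.connectedComponentsWithStats((g>150).astype(np.uint8)); l=m[1][p[1],p[0]+15]; print(m[2][l],m[3][l])
```

```text
flange [306.7 145.1  68.2  76.6] 4060.0 [0.624  0.0509 0.14  ]
0.137 [60.9 62.9]
0.14 [61.5 63.5]
0.145 [62.5 64.5]
0.15 [63.5 65.5]
[ 0.45374637 -0.19089166  0.27840229] [[0.991, -0.135, -0.002], [-0.135, -0.991, 0.001], [-0.002, -0.001, -1.0]] [-0.51 -0.04  1.38  0.    1.8   1.19]
[283 180]
[ 249  134   75   79 4416] [286.5634058  174.63745471]
```

View pics/w7.png

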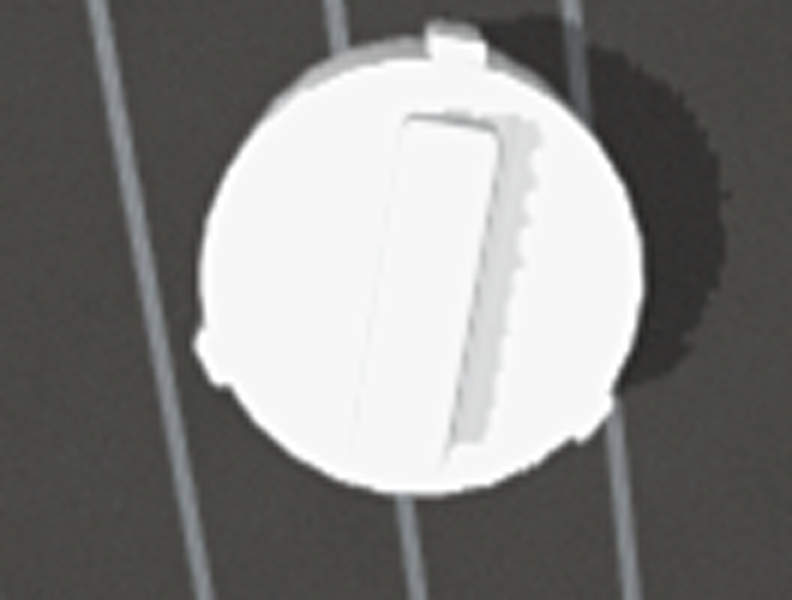

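The cap crop (scale 6, origin (217,130)) shows the disc centred at (421,276), the bar running from (397,460) to (450,124), and ribs at (455,45), (205,355) and (600,415).

Run:
```python
from h import *
w=np.load("w7.npz"); P=lambda x,y,z: ray(w,217+x/6,130+y/6,z)
c=P(421.5,275.5,.053); a,b=P(450,124,.075),P(397,460,.075); m=(a+b)/2; d=a-b; print(c.round(4),m.round(4),np.linalg.norm(d)); yaw=np.arctan2(d[1],d[0]); print("cap yaw",np.degrees(yaw))
R=env.read_state()["tool_rot"]; print("tool x yaw",np.degrees(np.arctan2(R[1,0],R[0,0]))); 
for z in (c,m): print(plan(z[0],z[1]))
```

```text
[ 0.4526 -0.1987  0.053 ] [ 0.453  -0.1986  0.075 ] 0.06807521278782908
cap yaw -16.23751097401775
tool x yaw -7.753855005217004
[-0.01  0.79 -0.  ]
[ 0.03  0.77 -0.  ]
```

Request:
{"name": "apply_moves", "arguments": {"commands": [{"x": 0, "y": 0.8, "z": 4, "twist": 0, "fingers": 5}, {"x": 0, "y": 0, "z": 5, "twist": 0.15, "fingers": 5}, {"x": 0, "y": 0, "z": 5, "twist": 0, "fingers": 5}, {"x": 0, "y": 0, "z": 4, "twist": 0, "fingers": 5}, {"x": 0, "y": 0, "z": 2, "twist": 0, "fingers": 5}]}}

```text
time_s: 18.62
tool_pos: [0.451, -0.1981, 0.076]
tool_rot: [[0.959, -0.282, -0.005], [-0.282, -0.959, 0.003], [-0.006, -0.002, -1.0]]
ft_force: [0.4, 0.6, -0.4]
grip_width: 0.0503
finger_force: 0.0
```

Request:
{"name": "apply_moves", "arguments": {"commands": [{"x": 0, "y": 0, "z": 1, "twist": 0, "fingers": 4}, {"x": 0, "y": 0, "z": 1, "twist": 0, "fingers": 4}, {"x": 0, "y": 0, "z": 0.5, "twist": 0, "fingers": 4}, {"x": 0, "y": 0, "z": 0.3, "twist": 0, "fingers": 4}, {"x": 0, "y": 0, "z": 0, "twist": 0, "fingers": 4}]}}

```text
time_s: 19.25
tool_pos: [0.4532, -0.1998, 0.052]
tool_rot: [[0.959, -0.285, 0.001], [-0.285, -0.959, -0.0], [0.001, 0.0, -1.0]]
ft_force: [-0.9, 0.0, -0.5]
grip_width: 0.0401
finger_force: 0.0
```

Request:
{"name": "apply_moves", "arguments": {"commands": [{"x": 0, "y": 0, "z": 0, "twist": 0, "fingers": 0}, {"x": 0, "y": 0, "z": 0, "twist": 0, "fingers": 0}, {"x": 0, "y": 0, "z": 0, "twist": 0, "fingers": 0}, {"x": 0, "y": 0, "z": 0, "twist": 0, "fingers": 0}], "force": 80}}

```text
time_s: 19.75
tool_pos: [0.4537, -0.1992, 0.0525]
tool_rot: [[0.959, -0.285, 0.002], [-0.285, -0.959, 0.001], [0.001, -0.001, -1.0]]
ft_force: [0.3, 5.3, 5.9]
grip_width: 0.0171
finger_force: 78.8
```

The bar is gripped (17.1 mm reading, 79 N). I'll lift, carry it to the neck and twist so the pins sit mid-ridge, at about 30° in the tank frame.

Request:
{"name": "apply_moves", "arguments": {"commands": [{"x": 0, "y": 0, "z": -1, "twist": 0, "fingers": 0}, {"x": 0, "y": 0, "z": -4, "twist": 0, "fingers": 0}, {"x": 0, "y": 0, "z": -5, "twist": 0, "fingers": 0}, {"x": 0, "y": 0, "z": -5, "twist": 0, "fingers": 0}, {"x": 0, "y": 0, "z": -5, "twist": 0, "fingers": 0}]}}

```text
time_s: 20.38
tool_pos: [0.4521, -0.2002, 0.2524]
tool_rot: [[0.958, -0.286, -0.002], [-0.286, -0.958, -0.001], [-0.002, 0.001, -1.0]]
ft_force: [0.9, -0.4, -2.9]
grip_width: 0.0172
finger_force: 78.8
```

Request:
{"name": "apply_moves", "arguments": {"commands": [{"x": 1.6, "y": -4.7, "z": 0, "twist": 0, "fingers": 0}, {"x": 1.6, "y": -4.7, "z": 0, "twist": 0, "fingers": 0}, {"x": 1.6, "y": -4.7, "z": 0, "twist": 0, "fingers": 0}, {"x": 1.6, "y": -4.7, "z": 0, "twist": 0, "fingers": 0}, {"x": 1.6, "y": -4.7, "z": 0, "twist": 0, "fingers": 0}]}}

```text
time_s: 21.0
tool_pos: [0.5971, 0.0032, 0.2506]
tool_rot: [[0.958, -0.286, -0.002], [-0.286, -0.958, -0.002], [-0.001, 0.002, -1.0]]
ft_force: [-0.4, -0.6, -3.0]
grip_width: 0.0174
finger_force: 78.9
```

Request:
{"name": "apply_moves", "arguments": {"commands": [{"x": 1.5, "y": -4.9, "z": 0, "twist": -0.15, "fingers": 0}, {"x": 0, "y": 0, "z": 0, "twist": -0.15, "fingers": 0}, {"x": 0, "y": 0, "z": 0, "twist": -0.15, "fingers": 0}, {"x": 0, "y": 0, "z": 0, "twist": -0.15, "fingers": 0}, {"x": 0, "y": 0, "z": 0, "twist": -0.15, "fingers": 0}]}}

```text
time_s: 21.62
tool_pos: [0.6247, 0.0446, 0.2502]
tool_rot: [[0.894, 0.448, -0.003], [0.448, -0.894, -0.002], [-0.003, 0.0, -1.0]]
ft_force: [-0.2, -0.8, -2.8]
grip_width: 0.0171
finger_force: 79.1
```

Request:
{"name": "apply_moves", "arguments": {"commands": [{"x": 0, "y": 0, "z": 0, "twist": 0, "fingers": 0}, {"x": 0, "y": 0, "z": 0, "twist": 0, "fingers": 0}]}}

```text
time_s: 21.88
tool_pos: [0.6249, 0.045, 0.251]
tool_rot: [[0.897, 0.442, -0.001], [0.442, -0.897, -0.001], [-0.001, 0.0, -1.0]]
ft_force: [1.1, 0.2, -2.8]
grip_width: 0.0175
finger_force: 79.1
```

Run:
```python
from h import *
r=env.read_state(); print(plan(.6255,.0466),r["tool_pos"],np.degrees(np.arctan2(r["tool_rot"][1,0],r["tool_rot"][0,0])),r["q"].round(2),r["ft_force"],r["grip_width"])
# cap disc in wrist view vs tool axis, neck/flange edges from top view
t=env.snapshot("top"); g=cv2.cvtColor(t["frame"],cv2.COLOR_RGB2GRAY); print(proj(t,[.6255,.0466,.2]))
w=env.snapshot("wrist"); f=w["frame"]; g=cv2.cvtColor(f,cv2.COLOR_RGB2GRAY)
p=proj(w,r["tool_pos"]+[0,0,.0005]).round().astype(int); print(p)
v=p[1]; 
for v in (p[1]-30,p[1]-10,p[1]+10):
    x=np.nonzero(g[v,p[0]-150:p[0]+150]>200)[0]+p[0]-150; print(v,x.min(),x.max())
```

```text
[ 0.13 -0.12 -0.  ] [0.62488187 0.04498746 0.2509828 ] 26.2522918921029 [-0.02  0.26  1.11 -0.    1.78  1.09] [ 1.06479673  0.21838151 -2.79239773] 0.017493043199992363
[266.01054464 146.26169705]
[281 259]
229 207 354
249 201 360
269 201 298
```

Request:
{"name": "apply_moves", "arguments": {"commands": [{"x": 0.2, "y": -0.1, "z": 2, "twist": 0, "fingers": 0}, {"x": 0, "y": 0, "z": 2, "twist": 0, "fingers": 0}, {"x": 0, "y": 0, "z": 1, "twist": 0, "fingers": 0}, {"x": 0, "y": 0, "z": 0.5, "twist": 0, "fingers": 0}, {"x": 0, "y": 0, "z": 0, "twist": 0, "fingers": 0}]}}

```text
time_s: 22.6
tool_pos: [0.6265, 0.0472, 0.1969]
tool_rot: [[0.896, 0.444, 0.0], [0.444, -0.896, -0.0], [0.0, 0.0, -1.0]]
ft_force: [-0.0, 0.0, -2.1]
grip_width: 0.0175
finger_force: 79.0
```

Request:
{"name": "apply_moves", "arguments": {"commands": [{"x": 0, "y": 0, "z": 0.3, "twist": 0, "fingers": 0}, {"x": 0, "y": 0, "z": 0.3, "twist": 0, "fingers": 0}, {"x": 0, "y": 0, "z": 0, "twist": 0, "fingers": 0}]}}

```text
time_s: 22.98
tool_pos: [0.6263, 0.0472, 0.1905]
tool_rot: [[0.896, 0.445, -0.0], [0.445, -0.896, -0.0], [-0.0, -0.0, -1.0]]
ft_force: [-0.3, -0.0, -3.6]
grip_width: 0.0176
finger_force: 79.0
```

Request:
{"name": "apply_moves", "arguments": {"commands": [{"x": 0, "y": 0, "z": 0.3, "twist": 0, "fingers": 0}, {"x": 0, "y": 0, "z": 0.3, "twist": 0, "fingers": 0}, {"x": 0, "y": 0, "z": 0.2, "twist": 0, "fingers": 0}, {"x": 0, "y": 0, "z": 0, "twist": 0, "fingers": 0}]}}

```text
time_s: 23.48
tool_pos: [0.6265, 0.0471, 0.1824]
tool_rot: [[0.896, 0.445, 0.0], [0.445, -0.896, -0.0], [0.0, 0.0, -1.0]]
ft_force: [0.8, 0.3, -3.4]
grip_width: 0.0174
finger_force: 79.0
```

Request:
{"name": "apply_moves", "arguments": {"commands": [{"x": 0, "y": 0, "z": 0.2, "twist": 0, "fingers": 0}, {"x": 0, "y": 0, "z": 0.1, "twist": 0, "fingers": 0}, {"x": 0, "y": 0, "z": 0, "twist": 0, "fingers": 0}]}}

```text
time_s: 23.85
tool_pos: [0.6265, 0.0472, 0.1797]
tool_rot: [[0.896, 0.445, 0.0], [0.445, -0.896, -0.0], [0.0, 0.0, -1.0]]
ft_force: [0.9, -0.2, -2.4]
grip_width: 0.0171
finger_force: 79.1
```

Request:
{"name": "apply_moves", "arguments": {"commands": [{"x": 0, "y": 0, "z": 0.1, "twist": 0, "fingers": 0}, {"x": 0, "y": 0, "z": 0.1, "twist": 0, "fingers": 0}, {"x": 0, "y": 0, "z": 0, "twist": 0, "fingers": 0}]}}

```text
time_s: 24.22
tool_pos: [0.6266, 0.0473, 0.1791]
tool_rot: [[0.896, 0.445, 0.002], [0.445, -0.896, -0.0], [0.001, 0.001, -1.0]]
ft_force: [-1.8, -0.1, 3.9]
grip_width: 0.0174
finger_force: 79.9
```

Contact at z 0.179, i.e. depth about 10.5 mm, so the pins are on top of the ridge as planned. Next: turn backward, following the ridge up.

Request:
{"name": "apply_moves", "arguments": {"commands": [{"x": 0, "y": 0, "z": -0.07, "twist": -0.1, "fingers": 0}, {"x": 0, "y": 0, "z": -0.07, "twist": -0.1, "fingers": 0}, {"x": 0, "y": 0, "z": -0.07, "twist": -0.1, "fingers": 0}, {"x": 0, "y": 0, "z": -0.07, "twist": -0.1, "fingers": 0}]}}

```text
time_s: 24.72
tool_pos: [0.6274, 0.0462, 0.1815]
tool_rot: [[0.65, 0.76, 0.003], [0.76, -0.65, -0.002], [0.001, 0.004, -1.0]]
ft_force: [1.6, -1.7, 1.9]
grip_width: 0.0173
finger_force: 79.7
```

Request:
{"name": "apply_moves", "arguments": {"commands": [{"x": 0, "y": 0, "z": -0.07, "twist": -0.1, "fingers": 0}, {"x": 0, "y": 0, "z": 0, "twist": -0.1, "fingers": 0}, {"x": 0, "y": 0, "z": 0, "twist": -0.08, "fingers": 0}, {"x": 0, "y": 0, "z": 0, "twist": 0, "fingers": 0}]}}

```text
time_s: 25.22
tool_pos: [0.6263, 0.0475, 0.1803]
tool_rot: [[0.418, 0.909, -0.001], [0.909, -0.418, 0.0], [0.0, -0.001, -1.0]]
ft_force: [1.6, -0.1, -2.7]
grip_width: 0.0176
finger_force: 79.2
```

Request:
{"name": "apply_moves", "arguments": {"commands": [{"x": 0, "y": 0, "z": 0, "twist": -0.13, "fingers": 0}, {"x": 0, "y": 0, "z": 0.3, "twist": 0, "fingers": 0}, {"x": 0, "y": 0, "z": 0.3, "twist": 0, "fingers": 0}, {"x": 0, "y": 0, "z": 0, "twist": 0, "fingers": 0}]}}

```text
time_s: 25.72
tool_pos: [0.6263, 0.0474, 0.1744]
tool_rot: [[0.297, 0.955, -0.001], [0.955, -0.297, 0.0], [0.0, -0.001, -1.0]]
ft_force: [1.7, 1.2, -4.7]
grip_width: 0.0173
finger_force: 79.0
```

Request:
{"name": "apply_moves", "arguments": {"commands": [{"x": 0, "y": 0, "z": 0.3, "twist": 0, "fingers": 0}, {"x": 0, "y": 0, "z": 0.3, "twist": 0, "fingers": 0}, {"x": 0, "y": 0, "z": 0.1, "twist": 0, "fingers": 0}, {"x": 0, "y": 0, "z": 0, "twist": 0, "fingers": 0}]}}

```text
time_s: 26.22
tool_pos: [0.6263, 0.0473, 0.1679]
tool_rot: [[0.296, 0.955, -0.0], [0.955, -0.296, 0.0], [-0.0, -0.0, -1.0]]
ft_force: [1.5, 0.6, -3.9]
grip_width: 0.0169
finger_force: 79.1
```

Request:
{"name": "apply_moves", "arguments": {"commands": [{"x": 0, "y": 0, "z": 0.1, "twist": 0, "fingers": 0}, {"x": 0, "y": 0, "z": 0.1, "twist": 0, "fingers": 0}, {"x": 0, "y": 0, "z": 0, "twist": 0, "fingers": 0}]}}

```text
time_s: 26.6
tool_pos: [0.6264, 0.0473, 0.1666]
tool_rot: [[0.295, 0.955, 0.0], [0.955, -0.295, 0.0], [0.0, 0.0, -1.0]]
ft_force: [-0.3, 0.5, -0.7]
grip_width: 0.0177
finger_force: 79.4
```

The cap dropped to the gap floor (depth about 22.9 mm). Screwing forward now.

Request:
{"name": "apply_moves", "arguments": {"commands": [{"x": 0, "y": 0, "z": 0, "twist": 0.14, "fingers": 0}, {"x": 0, "y": 0, "z": 0, "twist": 0.14, "fingers": 0}, {"x": 0, "y": 0, "z": 0.1, "twist": 0.14, "fingers": 0}, {"x": 0, "y": 0, "z": 0.1, "twist": 0.14, "fingers": 0}, {"x": 0, "y": 0, "z": 0, "twist": 0, "fingers": 0}]}}

```text
time_s: 27.22
tool_pos: [0.6266, 0.0469, 0.1645]
tool_rot: [[0.757, 0.653, 0.001], [0.653, -0.757, -0.001], [0.0, 0.001, -1.0]]
ft_force: [0.9, -1.3, -1.3]
grip_width: 0.0176
finger_force: 79.3
```

Request:
{"name": "apply_moves", "arguments": {"commands": [{"x": 0, "y": 0, "z": 0.1, "twist": 0.14, "fingers": 0}, {"x": 0, "y": 0, "z": 0.1, "twist": 0.14, "fingers": 0}, {"x": 0, "y": 0, "z": 0.1, "twist": 0.14, "fingers": 0}, {"x": 0, "y": 0, "z": 0, "twist": 0, "fingers": 0}]}}

```text
time_s: 27.72
tool_pos: [0.6266, 0.0468, 0.1616]
tool_rot: [[0.957, 0.29, 0.001], [0.29, -0.957, -0.001], [0.0, 0.001, -1.0]]
ft_force: [1.2, -1.4, -0.9]
grip_width: 0.0174
finger_force: 79.4
```

Run:
```python
from h import *
r=env.read_state(); print(np.degrees(np.arctan2(r["tool_rot"][1,0],r["tool_rot"][0,0])),r["ft_torque"].round(2),r["ft_force"].round(1),r["q"].round(2))
```

```text
16.836488129253166 [-0.18 -0.23 -0.07] [ 1.2 -1.4 -0.9] [-0.02  0.28  1.26 -0.    1.6   1.26]
```

Request:
{"name": "apply_moves", "arguments": {"commands": [{"x": 0, "y": 0, "z": 0.1, "twist": 0.14, "fingers": 0}, {"x": 0, "y": 0, "z": 0.1, "twist": 0.14, "fingers": 0}, {"x": 0, "y": 0, "z": 0.1, "twist": 0.14, "fingers": 0}, {"x": 0, "y": 0, "z": 0.1, "twist": 0.14, "fingers": 0}, {"x": 0, "y": 0, "z": 0, "twist": 0, "fingers": 0}]}}

```text
time_s: 28.35
tool_pos: [0.6265, 0.0468, 0.1577]
tool_rot: [[0.965, -0.262, 0.001], [-0.262, -0.965, -0.001], [0.001, 0.001, -1.0]]
ft_force: [-0.0, -1.3, -0.4]
grip_width: 0.0173
finger_force: 79.5
```

Request:
{"name": "apply_moves", "arguments": {"commands": [{"x": 0, "y": 0, "z": 0, "twist": 0.1, "fingers": 0}, {"x": 0, "y": 0, "z": 0, "twist": 0, "fingers": 0}]}}

```text
time_s: 28.6
tool_pos: [0.6269, 0.0461, 0.1574]
tool_rot: [[0.934, -0.357, 0.001], [-0.357, -0.934, -0.002], [0.002, 0.001, -1.0]]
ft_force: [2.7, -2.8, -0.1]
grip_width: 0.0175
finger_force: 79.4
```

Run:
```python
from h import *
r=env.read_state(); print(np.degrees(np.arctan2(r["tool_rot"][1,0],r["tool_rot"][0,0])),r["ft_torque"].round(2),r["ft_force"].round(1),r["q"].round(2))
```

```text
-20.917252114721553 [-0.73 -0.42  0.13] [ 2.7 -2.8 -0.1] [-0.02  0.28  1.27 -0.    1.6   1.92]
```

Request:
{"name": "apply_moves", "arguments": {"commands": [{"x": 0, "y": 0, "z": 0, "twist": 0.06, "fingers": 0}, {"x": 0, "y": 0, "z": 0, "twist": 0.06, "fingers": 0}, {"x": 0, "y": 0, "z": 0, "twist": 0, "fingers": 0}]}}

```text
time_s: 28.98
tool_pos: [0.6271, 0.0463, 0.1575]
tool_rot: [[0.888, -0.461, 0.002], [-0.461, -0.888, -0.003], [0.003, 0.002, -1.0]]
ft_force: [2.1, -4.2, -1.9]
grip_width: 0.0172
finger_force: 88.2
```

Run:
```python
from h import *
r=env.read_state(); print(np.degrees(np.arctan2(r["tool_rot"][1,0],r["tool_rot"][0,0])),r["ft_torque"].round(2),r["ft_force"].round(1),r["q"].round(2))
```

```text
-27.438650556540786 [-0.89 -0.58  2.33] [ 2.1 -4.2 -1.9] [-0.01  0.28  1.27 -0.    1.6   2.03]
```

Request:
{"name": "apply_moves", "arguments": {"commands": [{"x": 0, "y": 0, "z": 0, "twist": 0.05, "fingers": 0}, {"x": 0, "y": 0, "z": 0, "twist": 0, "fingers": 0}]}}

```text
time_s: 29.22
tool_pos: [0.6264, 0.0468, 0.1571]
tool_rot: [[0.863, -0.505, -0.0], [-0.505, -0.863, -0.002], [0.001, 0.002, -1.0]]
ft_force: [0.7, -5.3, -1.5]
grip_width: 0.0174
finger_force: 102.5
```

Run:
```python
from h import *
r=env.read_state(); print(r["tool_pos"],np.degrees(np.arctan2(r["tool_rot"][1,0],r["tool_rot"][0,0])),r["ft_torque"].round(2),r["ft_force"].round(1),r["q"].round(2))
```

```text
[0.62637239 0.04677279 0.15713178] -30.34431945148331 [-0.6  -0.49  2.81] [ 0.7 -5.3 -1.5] [-0.01  0.28  1.27 -0.    1.6   2.09]
```

The stop is firm: torque is 2.8 N m, the grip force is climbing and the depth is about 32 mm. Letting go.

Request:
{"name": "apply_moves", "arguments": {"commands": [{"x": 0, "y": 0, "z": 0, "twist": 0, "fingers": 5}, {"x": 0, "y": 0, "z": 0, "twist": 0, "fingers": 5}, {"x": 0, "y": 0, "z": 0, "twist": 0, "fingers": 5}]}}

```text
time_s: 29.6
tool_pos: [0.6263, 0.0475, 0.1575]
tool_rot: [[0.858, -0.514, 0.0], [-0.514, -0.858, 0.001], [-0.0, -0.001, -1.0]]
ft_force: [0.5, -0.6, 0.5]
grip_width: 0.05
finger_force: 0.0
```

Request:
{"name": "apply_moves", "arguments": {"commands": [{"x": 0, "y": 0, "z": -1, "twist": 0, "fingers": 5}, {"x": 0, "y": 0, "z": -4, "twist": 0, "fingers": 5}, {"x": 0, "y": 0, "z": -6, "twist": 0, "fingers": 5}, {"x": -3, "y": 0, "z": -1, "twist": 0, "fingers": 8}, {"x": 0, "y": 0, "z": 0, "twist": 0, "fingers": 8}]}}

```text
time_s: 30.22
tool_pos: [0.6006, 0.0636, 0.2813]
tool_rot: [[0.859, -0.512, 0.006], [-0.512, -0.859, 0.0], [0.005, -0.004, -1.0]]
ft_force: [0.9, 0.7, -0.2]
grip_width: 0.0801
finger_force: 0.0
```

Run:
```python
from h import *
w=env.snapshot("wrist"); f=w["frame"]; r=env.read_state(); print(r["tool_pos"])
zt=.1055+.053
p=proj(w,[.6255,.0466,zt]).round().astype(int); print(p)
c,st=blob(f,240,255,p[0]+20,p[1]); e=cv2.fitEllipse(c); print(st,np.round(e[0]+e[1],1),ray(w,*e[0],zt).round(4))
for z in (.1545,.1585,.1645):
    q=np.float32([proj(w,[.6255+.046*np.cos(t),.0466+.046*np.sin(t),z]) for t in np.linspace(0,6.28,60)]); e=cv2.fitEllipse(q); print(z,np.round(e[0]+e[1],1),np.r_[q.min(0),q.max(0)].round(1))
g=cv2.cvtColor(f,cv2.COLOR_RGB2GRAY)[p[1]-50:p[1]+50,p[0]-50:p[0]+50]
for l in cv2.createLineSegmentDetector().detect(g)[0][:,0]:
    if np.hypot(l[2]-l[0],l[3]-l[1])>25:
        a,b=[ray(w,l[i]+p[0]-50,l[i+1]+p[1]-50,.18) for i in(0,2)]; d=b-a; print(l.round(),"yaw",(np.degrees(np.arctan2(d[1],d[0]))%180).round(1))
```

```text
[0.60075113 0.0629943  0.27915168]
[282 168]
[     0      0    560    420 224542] [276.7 207.8 489.  678.3] [0.5959 0.0706 0.1585]
0.1545 [282.5 164.9  99.8 100.1] [232.5 115.  332.6 214.7]
0.1585 [282.5 165.6 101.1 101.5] [231.8 115.1 333.2 216.1]
0.1645 [282.5 166.7 103.  103.6] [230.7 115.2 334.3 218.1]
[65. 97. 89. 81.] yaw 95.5
[20. 89. 46. 98.] yaw 39.4
[90. 14. 69. -1.] yaw 25.2
[66. 89. 54. 12.] yaw 158.5
[-1. 50.  8. 75.] yaw 165.0
```

The bar edge sits at about -18° in the tank frame, which is the end of the groove (-24° plus the pin's half-width). The cap is home, so I'm handing in.

```bash
python3 -c "
from station import env
print(env.finish_job())"
```

```text
the job is handed in; nothing more can be done
None
```

The strainer hangs in the neck, and the cap went on the ridge, was turned back until it dropped, then screwed clockwise to a firm stop and released; the job was handed in at about 30 s, and hand-in returned no verdict.

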